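Band-clamp the split soil-core tube

ROBOT

A 6-joint arm with a two-finger parallel gripper is mounted at the origin on the work surface; the furniture and walls round the work are solid. World frame = base frame: x ahead of the robot, y to its left, z up, the work surface at z = 0. Lengths are in m, angles in rad, forces in N, time in s.
With the tool pointing down it reaches from about 0.35 to 0.775 m from the base axis. Payload 5.5 kg.
Tool frame: the origin (TCP) lies at the very end of the fingers, on their centre line; the grasp point (between the pads) lies 19 mm behind it; z points along the fingers, y is the line along which they close (so a half turn about z gives the same grasp; the last joint's range is limited). The gripper opens to 85 mm and grips with 20 to 120 N. Pads are 22 mm wide; open, the fingers measure 114 mm over their backs; the gripper's body (76 mm by 85 mm) begins 54 mm behind the grasp point. The pads swing forward as they close: fully open they stand 13 mm farther back than shut.
Start: joints at [-0.14, 0.313, 0.046, 1.304, 0, 1.431], TCP at [0.575, -0, 0.231] pointing down, gripper open.
Joint ranges: [-2.76, 2.76], [-0.86, 1.69], [-1.03, 1.26], [-2.2, 2.34], [-1.47, 1.5], [-3.14, 3.14]. Speed limits (rad/s): [2.57, 2.57, 3.14, 3.14, 3.14, 3.14].

INTERFACE

Orientations are given as a unit quaternion [w, x, y, z].
In Python, from workcell import env, cams, ticket, spotter gives the robot as it stands.
- The arm moves only by the tool jog_arm, never from a script. Its argument "increments" is a list that holds one entry, the list of rows, each a list of 7 numbers: the shift along the tool's x, y, z in units of 0.25 m (1.0 is 0.25 m), then the turn, a rotation vector about the tool's x, y, z in units of 180 degrees (1.0 is 180 degrees), then the closure in counts, from 0 (fully open) to 255 (shut). A call has 1 to 20 rows; each row shifts and turns the commanded pose from where the row before left it, along the tool's axes as they then stand; what a row does not reach is not made up. A row lasts 1/10 s, in which the tool goes at most 50 mm and 8.59 degrees, less where a joint would pass 70% of its speed; a pose out of reach is approached as far as the arm can. A call with a number of a shift or a turn outside -1 to 1 is refused whole. A call with a gripper value outside its range is refused whole. The fingers move at their own pace and stop on an object; "force" is the grip in N (left out, the last holds). Time passes only in rows, so rows that do not move let the fingers close. It gives the time, the measured TCP pose, the force, the opening and the grip force at its end, in the units of the state.
- env.get_state(): the state, without advancing time (a new reading comes with each control period).
- cams.read_camera(name): name is "scene" or "side" or "wrist"; returns a dict with "pixels" (400x640x3 uint8, red, green, blue), "fx", "fy", "cx", "cy" (pixels), "xyz" and "attitude" of the camera in the world; the wrist camera has in their place "mount" (4x4, takes a point from camera to tool coordinates, whose origin is the TCP and whose axes are the flange's). Camera axes: x right, y down, z forward; pixel columns grow to the right and rows downward; lengths in m; the calibration is good to about 2 mm. A picture is of the moment at which its call begins: read the wrist's pose just before it. There is no depth.
- ticket.hand_in(): hands the job in; it is judged then, once.
Trained networks look in the newest picture that a camera, given by its name, has taken for a name from the list of things; names that differ only in an ending like _2 or _b are one class to them, and where a whole thing is asked for, a point or a joint stands for the part that bears it (a point fixed in the world has none). Each returns a list of dicts, best first, with "conf" (0 to 1); they miss things now and then, are a little off and sometimes report something else, mostly with a low value. They report only what shows in the picture. A call takes as long as a camera call. They do not tell look-alikes from the thing itself.
- spotter.find_in(target, camera): "uv" ([column, row] in pixels, amid what is visible of it).
- spotter.cut_out(target, camera): "region" (400x640 bool, what is visible of it) and "uv" ([column, row] in pixels, amid what is visible of it).
- spotter.landmark_of(target, camera): "uv" ([column, row] in pixels: a listed point, or the origin of a listed thing).
The state is a dict: "clock": time; "joint_pos": joint angles; "qvel": joint speeds; "tau": joint torques, N m; "tcp_pos": TCP position; "orientation": TCP orientation; "wrist_force": force on the tool from outside, world axes, zero at the start; "ft_torque": the same for the moment, N m; "finger_gap": finger opening in m; "grip_force": force on a finger pad.
Only numpy, scipy, OpenCV 4.12 (cv2) and the standard library are available. Lean on these libraries where they do the work, as an engineer would, in place of code of your own. Each camera call takes 0.05 s, during which the arm holds its last target. There are 200 camera calls.

TASK

Close the split soil-core tube on the bench cradle with the smaller of the two screw band clamps standing in the black rack: slide the band over the tube's nose and its raised barbs until it sits in the plain groove against the collar, keeping it square and the screw head on top. Then turn the square head clockwise (seen from above) until the two tube halves are drawn shut and the band is snug, and let go; do not force it, the thin tube is crushed by an overtightened band. Leave the larger clamp and the other things on the bench as they are.

Things in the scene. Friction and masses are not known exactly. Their poses are not given: they have to be found in the camera images.
- clamp: The smaller steel band clamp, 80 g: a ring 12 mm wide, bore about 33 mm, standing upright in a 10 mm deep slot of the rack; lift it straight up. Origin: the bore's centre; x along the bore, z up along its screw, screw housing on the +y side. Only the band's upper half is drawn down by the screw; the bore is 31 to 35 mm high as found (how far the screw is already turned cannot be read).
- clamp_grip (a point): Middle between the clamp's two flat sides, on the level of the bore's centre, 7 mm in +y from it; axes as the clamp's. The sides are 59 mm apart across y: the housing's outer face (18 mm wide along x, 8 mm below to 12 mm above) at +y, the strap keeper's (14 mm wide, 7 mm below to 9 mm above) at -y. Nothing between them stands higher than 40 mm above this point (the screw's head).
- clamp_head: Square steel head of the clamp's screw, 16 x 16 mm, 15 mm high. Origin: its centre on the upright screw's axis, 27 mm in +y and 32 mm in +z from the bore's centre; z up, x and y square to its flats (they stand at any angle, which tells nothing about the band). Turned clockwise seen from above it closes the band by 3 mm per rad; 1.2 to 2.7 rad are needed. It holds itself where it is left.
- clamp_top (a point): Top of the screw's head, 39.5 mm above the bore's centre; axes as the clamp's. The torque to turn it is about 0.20 Nm while the band is loose, 0.24 Nm when the tube's halves have just met, then rises by 0.16 Nm per rad. Snug is 0.30 to 0.36 Nm; at 0.38 Nm the tube is crushed. Felt with the hand standing still between small turns it is about 0.05 Nm less.
- big_clamp: The larger band clamp of the same make, bore about 49 mm: too large for the tube. It stands in the rack's other slot. Origin and axes as on the smaller one.
- rack: Black rack fixed to the bench: base plate 46 x 190 x 10 mm with two slotted blocks of 36 (x) x 44 (y) mm, 32 mm high, 120 mm apart along y, which carry the clamps. Origin on the bench between the blocks, z up.
- sampler: The aluminium split tube, 30 mm in diameter, on its fixed grey cradle. Origin: under the cradle's middle, on the bench; the tube lies along x, its axis 85 mm above the bench, its nose pointing to -x. The cradle's first saddle begins at x = +2 mm and is 57 mm wide and 113 mm high.
- tube_top: Upper half of the tube, hinged at its rear end and sprung open by about 5 mm at the groove and 7 mm at the nose's tip; the tightened band presses it down on the lower half (13 N close it there). Origin on the hinge, z up.
- tube_end (a point): Tip of the tapered nose (16 mm in diameter) on the axis of the lower half, 40.5 mm before the groove's centre; axes as the sampler's: +x is the way the band slides on. The taper ends 19 mm behind the tip; then two barbs, 1.5 mm high, rise on top of the upper half, the last one 32 mm behind the tip. Sliding over them takes 5 to 15 N.
- seat (a point): Centre of the groove between last barb and collar, on the axis of the lower half, 85 mm above the bench; axes as the sampler's. It is 15 mm long and 30 mm in diameter, the collar behind it 35 mm. Home against the collar, the clamp's origin is 1 to 2.5 mm past (+x) this point and within 1 mm of its height, its lower half touching the tube from below.
- jar: Sample jar with a white lid, 45 mm wide, 63 mm high, behind the sampler. Leave it alone.
- beaker: Small glass beaker, 52 mm wide, 56 mm high, behind the sampler. Leave it alone.
- brush: Flat bench brush, 165 mm long, lying on the right in front of the mixer. Leave it alone.
- petri_dish_2: Glass petri dish half, 85 mm wide, 11 mm high, lying to the right of the rack. Leave it alone.
There are look-alikes about, which are no part of the job. Leave any orange look-alike of the clamp alone.

How it is judged:
On the way, in this order (a step that is already met when the one before it is completed fails the run):
1. the band has passed the barbs and sits in the groove (x of clamp in the frame of seat between -0.003 and 0.004 m and distance between clamp and seat below 0.007 m and angle between the x axis of clamp and the x axis of seat, either way round below 0.2 rad), for 0.2 s.
2. the screw is turned until the band is snug: it presses the tube's upper half with more than 28 N (contact force between clamp and tube_top above 28 N), for 0.3 s.
At the end, for the whole second after the job is handed in: The smaller band sits in the groove (3 mm before to 4 mm past its centre along the tube, square within 0.2 rad, screw upright within 0.6 rad), at rest, snug: it presses the tube's upper half with more than 28 N by itself (all of step 1 and angle between clamp's own z axis and vertical below 0.6 rad and contact force between clamp and tube_top above 28 N and linear speed of clamp below 0.02 m/s); the robot touches nothing.
It fails at once if the tube crushed: band pressed on its upper half with more than 58 N (contact force between clamp and tube_top above 58 N).
It fails at once if the robot pressed the sampler or its tube with more than 30 N (contact force between the arm and sampler above 30 N).
It fails at once if the larger clamp moved by more than 20 mm (distance of big_clamp from where it was at the start of the episode above 0.02 m).
It fails at once if jar, beaker, brush or petri dish pushed by more than 20 mm (distance of any of jar, beaker, brush, petri_dish_2 from where it was at the start of the episode above 0.02 m).
It also fails if it takes over 72 s, if anything falls off the work surface, if the arm or the gripper's body presses on something with over 40 N, if the wrist force passes 120 N, or if a joint passes its speed limit or range.

## Working session

There is one attempt and no reset: what is moved stays moved. The work goes in short steps, Python scripts to look and compute and a tool call to move; the robot and the scene stay as the last step left them, time stands still between calls to the robot, and variables do not carry over. Pictures are saved under pics/ and viewed, at most 14 in all, crops included, and the job is handed in when it is done.

Besides the shell and the picture viewer there is one more tool, called after "Emit:" by a JSON object that holds its "api" and its "payload", one argument or row to a line. jog_arm: Moves the arm, as the interface text tells. Shifts and turns lie within -1 to 1; 1 stands for 0.25 m of shift or 180 degrees of turn. Its arguments: {"type":"object","properties":{"increments":{"type":"array"},"force":{"type":"number"}},"required":["increments"]}

```bash
mkdir -p pics; cat > h.py <<'E'
import numpy as np, cv2
from scipy.spatial.transform import Rotation as R
from workcell import env, cams, ticket, spotter
def rq(q): return R.from_quat([q[1],q[2],q[3],q[0]])
def cam(name):
    s=env.get_state(); c=cams.read_camera(name)
    K=np.array([[c['fx'],0,c['cx']],[0,c['fy'],c['cy']],[0,0,1]])
    if 'mount' in c:
        T=np.eye(4);T[:3,:3]=rq(s['orientation']).as_matrix();T[:3,3]=s['tcp_pos'];T=T@np.array(c['mount'])
        Rm,p=T[:3,:3],T[:3,3]
    else:
        a=np.array(c['attitude']); Rm=a if a.shape==(3,3) else rq(a).as_matrix(); p=np.array(c['xyz'])
    return c['pixels'],K,Rm,p
def save(n,img): cv2.imwrite('pics/'+n,img[...,::-1])
def ray(K,Rm,p,uv):
    d=Rm@np.linalg.inv(K)@np.array([uv[0],uv[1],1]); return p,d/np.linalg.norm(d)
def onz(K,Rm,p,uv,z):
    p,d=ray(K,Rm,p,uv); return p+d*(z-p[2])/d[2]
def tri(rs):
    A=0;b=0
    for p,d in rs:
        M=np.eye(3)-np.outer(d,d);A=A+M;b=b+M@p
    x=np.linalg.solve(A,b); return x,[np.linalg.norm((np.eye(3)-np.outer(d,d))@(x-p)) for p,d in rs]
def proj(K,Rm,p,X):
    q=K@Rm.T@(np.array(X)-p); return q[:2]/q[2]
E
python3 - <<'E'
from h import *
s=env.get_state(); print({k:np.round(v,3) for k,v in s.items()})
ims=[]
for n in ['scene','side','wrist']:
    im,K,Rm,p=cam(n); save(n+'0.png',im); print(n,K[0,0],p.round(3),Rm.round(2).tolist())
    for t in ['clamp','clamp_head','clamp_top','clamp_grip','big_clamp','rack','sampler','seat','tube_end']:
        print(t,[(np.round(r['uv'],1).tolist(),round(r['conf'],2)) for r in spotter.landmark_of(t,n)[:4]])
E
```

```text
{'clock': np.float64(0.0), 'joint_pos': array([-0.14 ,  0.314,  0.045,  1.304,  0.   ,  1.431]), 'qvel': array([-0.   , -0.   , -0.   ,  0.   ,  0.   ,  0.002]), 'tau': array([-3.0000e-03, -4.8063e+01,  2.9853e+01,  2.0000e-02, -0.0000e+00,
       -0.0000e+00]), 'tcp_pos': array([0.574, 0.   , 0.23 ]), 'orientation': array([-0.001,  0.707,  0.707, -0.001]), 'wrist_force': array([-0.165, -0.738,  0.206]), 'ft_torque': array([0.063, 0.016, 0.041]), 'grip_force': np.float64(0.0), 'finger_gap': np.float64(0.085)}
scene 423.4673189823599 [-0.101 -0.504  0.856] [[0.46, -0.63, 0.63], [-0.89, -0.34, 0.32], [0.01, -0.7, -0.71]]
clamp [([228.0, 216.6], 0.63), ([240.4, 270.9], 0.55)]
clamp_head [([222.7, 205.0], 0.52), ([226.4, 259.9], 0.47)]
clamp_top [([223.9, 261.6], 0.76), ([217.5, 206.2], 0.61)]
clamp_grip [([237.2, 267.5], 0.84), ([225.0, 217.7], 0.59)]
big_clamp [([268.3, 233.3], 0.55)]
rack [([248.6, 231.9], 0.78)]
sampler [([295.7, 189.5], 0.58)]
seat [([283.1, 176.5], 0.9), ([297.2, 184.8], 0.63)]
tube_end [([272.4, 187.2], 0.87)]
side 384.83536611308114 [ 0.012 -0.247  0.984] [[0.15,
[... 397 characters left out ...]
 0.71)]
sampler [([284.2, 194.4], 0.89)]
seat [([273.9, 187.2], 0.79)]
tube_end [([269.0, 202.4], 0.92), ([377.4, 287.2], 0.23)]
wrist 288.656183156697 [0.576 0.081 0.374] [[1.0, 0.0, -0.0], [-0.0, -0.95, -0.31], [-0.0, 0.31, -0.95]]
clamp [([198.9, 145.1], 0.7), ([137.1, 211.9], 0.64), ([329.7, 221.3], 0.41)]
clamp_head [([180.5, 116.6], 0.74), ([146.4, 188.0], 0.53)]
clamp_top [([176.3, 122.2], 0.82), ([141.2, 179.0], 0.69)]
clamp_grip [([140.0, 212.4], 0.72), ([200.3, 135.8], 0.63)]
big_clamp [([211.5, 242.1], 0.67)]
rack [([217.5, 186.6], 0.98)]
sampler [([357.9, 204.3], 0.79), ([176.6, 121.9], 0.66), ([180.6, 118.9], 0.58)]
seat [([328.9, 222.0], 0.92)]
tube_end [([291.1, 225.4], 0.83)]
```

View pics/scene0.png

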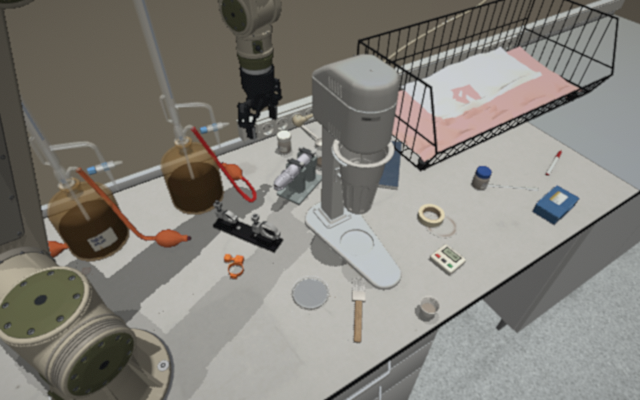

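View pics/side0.png

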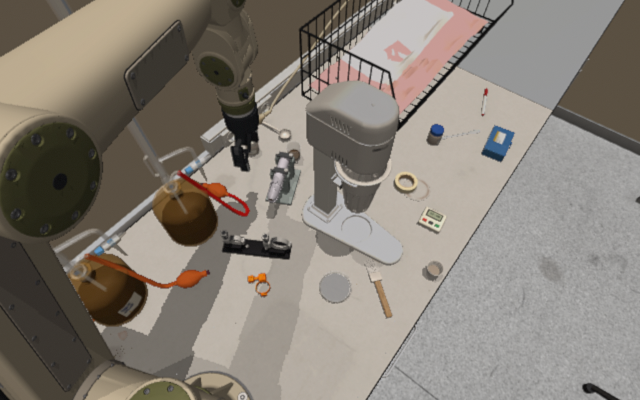

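The scene picture shows the black rack at (248,232), with clamps at its left end (228,216) and right end (267,230). An orange look-alike lies at (236,265), which is out. The sampler is at (295,175). In the side picture the rack is at (258,247) and the sampler at (284,190). I'll confirm which rack clamp is smaller in a wrist crop.

```bash
python3 - <<'E'
import cv2
a=cv2.imread('pics/wrist0.png')[60:290,90:420]
cv2.imwrite('pics/w0c.png',cv2.resize(a,(790,550),interpolation=cv2.INTER_CUBIC))
E
```

```text
(no output)
```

View pics/w0c.png

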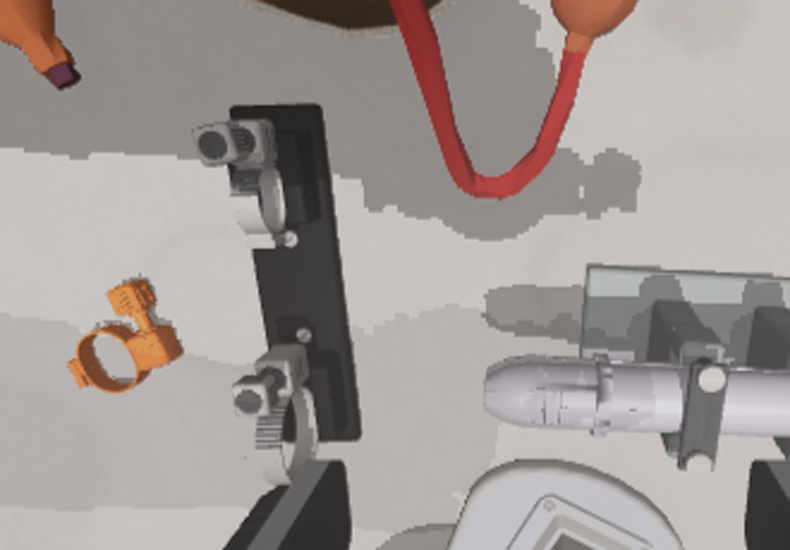

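Three candidates in the wrist crop (full-image pixels):
- Steel clamp at (199,145), upper rack slot, head at (178,121).
- Steel clamp at (211,242), lower slot, with a visibly larger ring.
- Orange clamp near (135,210).

The steel one in the upper slot is the smaller, so that is the target.

```bash
python3 - <<'E'
from h import *
V={n:cam(n) for n in ['scene','side','wrist']}
P={n:v[1:] for n,v in V.items()}
import itertools
near={'scene':(225,212),'side':(230,240),'wrist':(190,135)}
nb={'scene':(265,228),'side':(275,243),'wrist':(205,230)}
for t in ['clamp','clamp_head','clamp_top','clamp_grip','big_clamp','rack','sampler','seat','tube_end']:
    L=[]
    for n in P:
        r=[x for x in spotter.landmark_of(t,n)]
        if t.startswith('clamp'): r=[x for x in r if np.hypot(*(np.array(x['uv'])-near[n]))<25]
        if t=='big_clamp': r=[x for x in r if np.hypot(*(np.array(x['uv'])-nb[n]))<25]
        if r: L.append((n,r[0]['uv'],round(r[0]['conf'],2)))
    if len(L)>1:
        x,e=tri([ray(*P[n],uv) for n,uv,_ in L]); print(t,x.round(4),(np.array(e)*1000).round(1),[(l[0],np.round(l[1]).tolist(),l[2]) for l in L])
# tube direction, rack direction from wrist
im=V['wrist'][0]
for t in ['rack','sampler']:
    r=spotter.cut_out(t,'wrist')
    for q in r[:1]:
        m=q['region'].astype(np.uint8); ys,xs=np.nonzero(m); print(t,q['conf'],xs.min(),xs.max(),ys.min(),ys.max(),cv2.minAreaRect(np.c_[xs,ys].astype(np.float32)))
# rack plate left top & right bottom corners px from crop -> z=.01
f=lambda u,v:(90+u*330/790,60+v*230/550)
for c in [(230,107),(320,104),(360,438)]: print(onz(*P['wrist'],f(*c),.01).round(4))
for c in [(590,372),(690,374),(590,430),(680,430)]: print('tube',onz(*P['wrist'],f(*c),.085).round(4))
E
```

```text
clamp [0.4366 0.0291 0.0368] [ 9.1 10.8  3.9] [('scene', [232.0, 216.0], 0.67), ('side', [241.0, 244.0], 0.63), ('wrist', [200.0, 145.0], 0.68)]
clamp_head [0.4363 0.0663 0.0718] [3.7 1.4 2.5] [('scene', [219.0, 205.0], 0.62), ('side', [222.0, 233.0], 0.53), ('wrist', [179.0, 115.0], 0.75)]
clamp_top [0.4345 0.0663 0.079 ] [2.8 0.3 3. ] [('scene', [215.0, 203.0], 0.56), ('side', [222.0, 233.0], 0.59), ('wrist', [178.0, 120.0], 0.83)]
clamp_grip [0.4335 0.0438 0.0352] [6.3 2.9 4.6] [('scene', [223.0, 218.0], 0.68), ('side', [234.0, 242.0], 0.6), ('wrist', [199.0, 138.0], 0.85)]
big_clamp [ 0.4401 -0.0794  0.0446] [3.3 5.5 3.6] [('scene', [268.0, 233.0], 0.56), ('side', [276.0, 243.0], 0.64), ('wrist', [212.0, 239.0], 0.62)]
rack [ 0.4226 -0.0253  0.0204] [0.7 0.7] [('scene', [246.0, 235.0], 0.87), ('side', [258.0, 250.0], 0.97)]
sampler [ 0.6287 -0.0484  0.0091] [5.1 5.1] [('scene', [297.0, 190.0], 0.83), ('wrist', [356.0, 201.0], 0.89)]
seat [ 0.5889 -0.0446  0.0908] [5.9 9.5 3.8] [('scene', [284.0, 179.0], 0.75), ('side', [277.0, 184.0], 0.76), ('wrist', [328.0, 224.0], 0.83)]
tube_end [ 0.5431 -0.0423  0.0927] [5.6 5.1 4.2] [('scene', [273.0, 186.0], 0.88), ('side', [272.0, 202.0], 0.63), ('wrist', [292.0, 226.0], 0.59)]
rack 0.59 187 240 103 244 ((215.58053588867188, 174.04360961914062), (144.38706970214844, 36.89362716674805), 81.57302856445312)
sampler 0.61 292 450 171 262 ((371.8858947753906, 214.43646240234375), (156.9554901123047, 86.5724868774414), 5.90614128112793)
[0.4161 0.0776 0.01  ]
[0.4614 0.079  0.01  ]
[ 0.4657 -0.107   0.01  ]
tube [ 0.5945 -0.0353  0.085 ]
tube [ 0.6395 -0.0362  0.085 ]
tube [ 0.5951 -0.0641  0.085 ]
tube [ 0.6367 -0.0641  0.085 ]
```

Emit:
{"api": "jog_arm", "payload": {
  "increments": [
    [[0,0,0,0,0,-0.0455,0],[0,0,0,0,0,-0.0455,0],[0,0,0,0,0,-0.0455,0],[0,0,0,0,0,-0.0455,0],[0,0,0,0,0,-0.0455,0],[0,0,0,0,0,-0.0455,0],[0,0,0,0,0,-0.0455,0],[0,0,0,0,0,-0.0455,0],[0,0,0,0,0,-0.0455,0],[0,0,0,0,0,-0.0455,0],[0,0,0,0,0,-0.0455,0],[0.09,0.03,0.02,0,0,0,0],[0.09,0.03,0.02,0,0,0,0],[0.09,0.03,0.02,0,0,0,0],[0.09,0.03,0.02,0,0,0,0],[0.09,0.03,0.02,0,0,0,0],[0.09,0.03,0.02,0,0,0,0],[0,0,0,0,0,0,0],[0,0,0,0,0,0,0]]
  ]
}}

```text
clock: 5.0
tcp_pos: [0.4401, 0.0448, 0.2017]
orientation: [0.001, -0.001, 1.0, -0.0]
wrist_force: [0.4, 0.3, 0.2]
finger_gap: 0.085
grip_force: 0.0
```

```bash
python3 - <<'E'
from h import *
s=env.get_state(); print(s['clock'],s['tcp_pos'].round(4) if hasattr(s['tcp_pos'],'round') else s['tcp_pos'],np.round(s['joint_pos'],3))
print(rq(s['orientation']).as_matrix().round(3))
im,K,Rm,p=cam('wrist'); cv2.imwrite('pics/w1.png',cv2.resize(im,(800,500))[...,::-1])
P=(K,Rm,p)
for t,z in [('clamp',.04),('clamp_head',.072),('clamp_top',.0795),('clamp_grip',.04),('seat',.085),('tube_end',.085)]:
    print(t,[(np.round(r['uv'],1).tolist(),round(r['conf'],2),onz(*P,r['uv'],z).round(4)) for r in spotter.landmark_of(t,'wrist')[:3]])
E
```

```text
5.0 [0.4401 0.0448 0.2017] [-0.08   0.069 -0.331  1.17  -0.    -0.082]
[[-1.    -0.002  0.001]
 [-0.002  1.    -0.   ]
 [-0.001 -0.    -1.   ]]
clamp [([220.0, 76.3], 0.93, array([ 0.3363, -0.0511,  0.04  ])), ([312.1, 182.1], 0.88, array([0.4428, 0.0381, 0.04  ]))]
clamp_head [([258.9, 94.2], 0.8, array([ 0.3534, -0.008 ,  0.072 ])), ([334.9, 183.8], 0.63, array([0.4357, 0.061 , 0.072 ])), ([317.8, 171.9], 0.25, array([0.4238, 0.0443, 0.072 ]))]
clamp_top [([336.2, 184.9], 0.74, array([0.4347, 0.0619, 0.0795])), ([264.0, 85.7], 0.57, array([ 0.3467, -0.0018,  0.0795]))]
clamp_grip [([317.3, 172.8], 0.85, array([0.4324, 0.0438, 0.04  ])), ([222.6, 84.2], 0.63, array([ 0.3434, -0.0493,  0.04  ]))]
seat [([234.8, 322.0], 0.86, array([ 0.5902, -0.0469,  0.085 ])), ([312.5, 180.1], 0.47, array([0.4286, 0.0394, 0.085 ]))]
tube_end [([237.3, 289.1], 0.69, array([ 0.5475, -0.0405,  0.085 ]))]
```

View pics/w1.png

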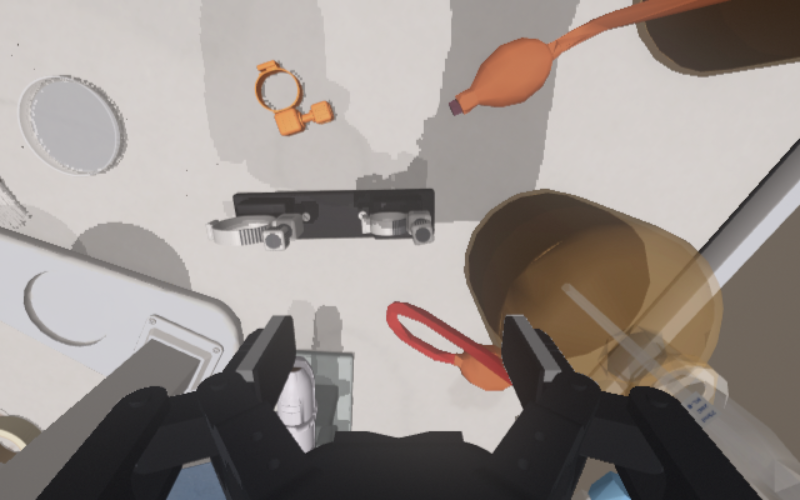

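In w1 the small clamp is at (395,222) with its head at (424,235); the big one is at (250,230). The bottle on the right has its edge at (466,250), so I'll check that the finger clears it.

```bash
python3 - <<'E'
from h import *
im,K,Rm,p=cam('scene')
for uv in [(168,195),(180,208),(195,212),(210,208),(221,195)]: print(uv,onz(K,Rm,p,uv,0).round(3),onz(K,Rm,p,uv,.05).round(3))
im2,K,Rm,p=cam('wrist')
for uv in [(372,200),(380,180),(400,160),(435,152)]: print(uv,[onz(K,Rm,p,uv,z).round(3)[:2] for z in (0,.05,.1,.15)])
E
```

```text
(168, 195) [0.451 0.264 0.   ] [0.419 0.22  0.05 ]
(180, 208) [0.428 0.201 0.   ] [0.397 0.16  0.05 ]
(195, 212) [0.436 0.155 0.   ] [0.404 0.117 0.05 ]
(210, 208) [0.467 0.129 0.   ] [0.434 0.092 0.05 ]
(221, 195) [ 0.522  0.133 -0.   ] [0.486 0.096 0.05 ]
(372, 200) [array([0.477, 0.112]), array([0.46 , 0.102]), array([0.443, 0.092]), array([0.426, 0.083])]
(380, 180) [array([0.451, 0.12 ]), array([0.438, 0.109]), array([0.424, 0.098]), array([0.411, 0.087])]
(400, 160) [array([0.426, 0.143]), array([0.416, 0.129]), array([0.407, 0.114]), array([0.397, 0.1  ])]
(435, 152) [array([0.416, 0.184]), array([0.408, 0.163]), array([0.4  , 0.143]), array([0.392, 0.123])]
```

Emit:
{"api": "jog_arm", "payload": {
  "increments": [
    [[0.014,-0.002,0.12,0,0,0,0],[0,0,0.12,0,0,0,0],[0,0,0.12,0,0,0,0],[0,0,0.12,0,0,0,0],[0,0,0.12,0,0,0,0],[0,0,0.08,0,0,0,0],[0,0,0.06,0,0,0,0],[0,0,0,0,0,0,0],[0,0,0,0,0,0,0]]
  ],
  "force": 60
}}

```text
clock: 6.35
tcp_pos: [0.4365, 0.0442, 0.0164]
orientation: [-0.0, -0.001, 1.0, 0.0]
wrist_force: [-0.2, 0.2, -0.5]
finger_gap: 0.0853
grip_force: 0.0
```

```bash
python3 - <<'E'
from h import *
im,K,Rm,p=cam('wrist'); cv2.imwrite('pics/w2.png',cv2.resize(im[:260,150:490],(785,600))[...,::-1])
E
```

```text
(no output)
```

View pics/w2.png

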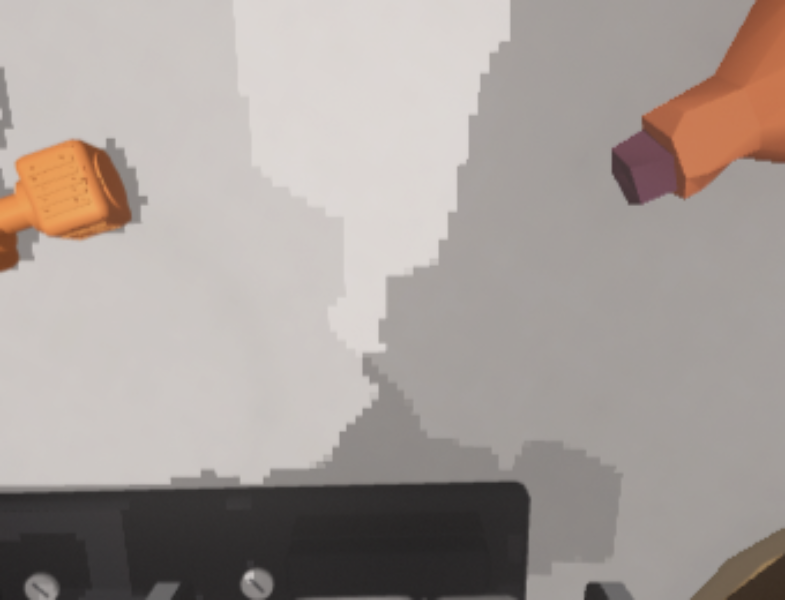

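The crop shows the fingers at columns 165 and 605, row 590, straddling the clamp at columns 290–525. It is roughly centred, so I close.

Emit:
{"api": "jog_arm", "payload": {
  "increments": [
    [[0,0.008,0,0,0,0,60],[0,0,0,0,0,0,120],[0,0,0,0,0,0,255],[0,0,0,0,0,0,255],[0,0,0,0,0,0,255],[0,0,0,0,0,0,255],[0,0,0,0,0,0,255]]
  ],
  "force": 60
}}

```text
clock: 7.1
tcp_pos: [0.438, 0.046, 0.0177]
orientation: [0.002, -0.001, 1.0, -0.0]
wrist_force: [-0.4, -1.0, 5.7]
finger_gap: 0.0577
grip_force: 59.4
```

Emit:
{"api": "jog_arm", "payload": {
  "increments": [
    [[0,0,-0.03,0,0,0,255],[0,0,-0.06,0,0,0,255],[0,0,-0.12,0,0,0,255],[0,0,-0.15,0,0,0,255],[0,0,-0.15,0,0,0,255],[0,0,-0.15,0,0,0,255],[0,0,-0.15,0,0,0,255],[0,0,-0.08,0,0,0,255],[0,0,0,0,0,0,255]]
  ]
}}

```text
clock: 8.0
tcp_pos: [0.4382, 0.0462, 0.2426]
orientation: [0.003, -0.001, 1.0, -0.0]
wrist_force: [0.6, 0.1, -0.9]
finger_gap: 0.0579
grip_force: 61.0
```

```bash
python3 - <<'E'
from h import *
A=cam('scene')[1:]; B=cam('side')[1:]
for n,a,b in [('head BL corner',(313,72),(307,105)),('head low-left',(318,105),(309,130)),('head top right',(398,72),(399,100))]:
    x,e=tri([ray(*A,a),ray(*B,b)]); print(n,x.round(3),np.round(e,3))
print('foot',onz(*A,(306,212),.02).round(3),onz(*B,(302,215),.02).round(3),'col base',onz(*A,(322,222),.03).round(3),onz(*B,(314,215),.03).round(3))
C=cam('scene')[0]; save('s3.png',cv2.resize(C[90:290,170:430],(780,600)))
E
```

```text
head BL corner [ 0.562 -0.146  0.439] [0.002 0.002]
head low-left [ 0.576 -0.147  0.355] [0. 0.]
head top right [ 0.548 -0.318  0.491] [0.001 0.001]
foot [ 0.563 -0.121  0.02 ] [ 0.551 -0.125  0.02 ] col base [ 0.544 -0.179  0.03 ] [ 0.55 -0.16  0.03]
```

View pics/s3.png

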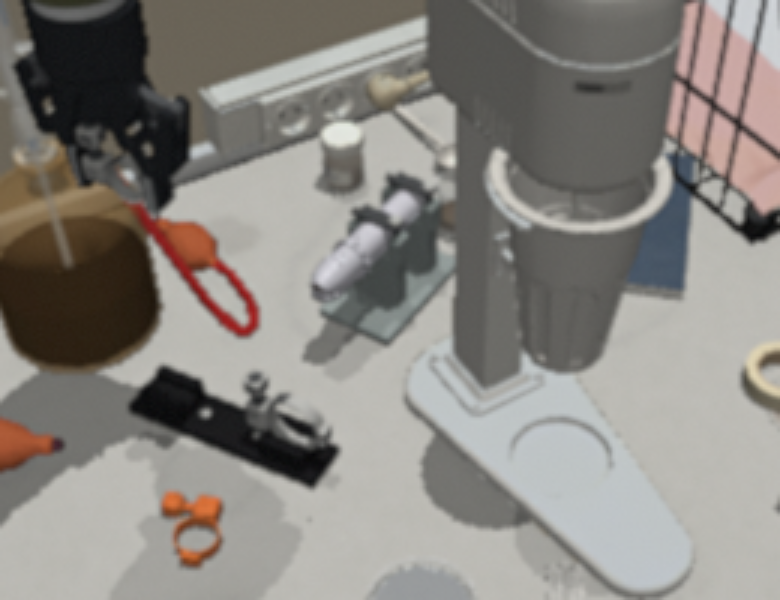

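The rack's small slot is now empty. The clamp is in the gripper, the big clamp is undisturbed at (285,415), and the tube nose is at (320,285). Next I move over the tube for a close look.

Emit:
{"api": "jog_arm", "payload": {
  "increments": [
    [[-0.1,-0.05,0,0,0,0,255],[-0.11,-0.055,0,0,0,0,255],[-0.11,-0.055,0,0,0,0,255],[-0.11,-0.055,0,0,0,0,255],[-0.11,-0.055,0,0,0,0,255],[-0.1,-0.055,0,0,0,0,255],[0,0,0,0,0,0,255],[0,0,0,0,0,0,255],[0,0,0,0,0,0,255]]
  ]
}}

```text
clock: 9.05
tcp_pos: [0.5953, -0.0342, 0.2376]
orientation: [-0.001, -0.001, 1.0, 0.0]
wrist_force: [0.3, 0.2, -0.3]
finger_gap: 0.0579
grip_force: 61.0
```

```bash
python3 - <<'E'
from h import *
im,K,Rm,p=cam('wrist'); P=(K,Rm,p); print(p.round(3)); save('w4.png',im)
for t,z in [('seat',.085),('tube_end',.085),('sampler',0),('clamp',.265),('clamp_top',.3)]:
    print(t,[(np.round(r['uv'],1).tolist(),round(r['conf'],2),onz(*P,r['uv'],z).round(4)) for r in spotter.landmark_of(t,'wrist')[:2]])
E
```

```text
[ 0.516 -0.035  0.38 ]
seat [([307.1, 176.2], 0.95, array([ 0.5884, -0.0459,  0.085 ]))]
tube_end []
sampler []
clamp [([303.6, 281.3], 0.9, array([ 0.594 , -0.0411,  0.265 ]))]
clamp_top [([371.2, 341.8], 0.79, array([ 0.5947, -0.0159,  0.3   ]))]
```

View pics/w4.png

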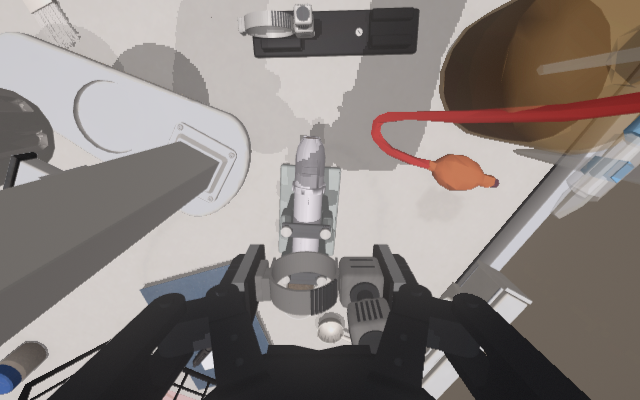

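In w4 the tube's nose tip is at (312,138), its collar at about (306,190) and the saddle at (306,228). The clamp is held squarely, with the ring at (304,282) and the head at (372,320).

```bash
python3 - <<'E'
from h import *
im=cv2.imread('pics/w4.png')
K=cam('wrist'); P=K[1:]
c=im[125:250,260:360]; cv2.imwrite('pics/w4c.png',cv2.resize(c,(480,600),interpolation=cv2.INTER_CUBIC))
for t in ['tube_top','sampler']:
    r=spotter.cut_out(t,'wrist')
    if r:
        m=r[0]['region']; print(t,r[0]['conf'])
        for v in range(135,225,8):
            xs=np.nonzero(m[v])[0]
            if len(xs):
                a=onz(*P,(xs.min(),v),.095);b=onz(*P,(xs.max()+1,v),.095); print(v,xs.min(),xs.max(),((a+b)/2).round(4),round(b[1]-a[1],4))
for uv in [(285,165),(341,165),(279,250),(337,250)]: print(onz(*P,uv,.004).round(4))
E
```

```text
tube_top 0.6
143 299 322 [ 0.5542 -0.0416  0.095 ] 0.0236
151 296 324 [ 0.5621 -0.0421  0.095 ] 0.0288
159 296 324 [ 0.5701 -0.0422  0.095 ] 0.029
167 296 324 [ 0.5783 -0.0423  0.095 ] 0.0293
175 295 323 [ 0.5866 -0.0433  0.095 ] 0.0296
183 293 323 [ 0.595  -0.0444  0.095 ] 0.0319
191 294 322 [ 0.6036 -0.0445  0.095 ] 0.0301
199 293 321 [ 0.6124 -0.0456  0.095 ] 0.0304
207 293 321 [ 0.6213 -0.0457  0.095 ] 0.0306
215 293 320 [ 0.6304 -0.0463  0.095 ] 0.0299
sampler 0.68
135 303 317 [ 0.5465 -0.042   0.095 ] 0.0146
143 298 323 [ 0.5542 -0.0416  0.095 ] 0.0256
151 296 324 [ 0.5621 -0.0421  0.095 ] 0.0288
159 295 325 [ 0.5701 -0.0422  0.095 ] 0.031
167 280 340 [ 0.5783 -0.0423  0.095 ] 0.0616
175 279 340 [ 0.5866 -0.0428  0.095 ] 0.0632
183 279 339 [ 0.595  -0.0434  0.095 ] 0.0627
191 279 339 [ 0.6036 -0.0435  0.095 ] 0.0633
199 279 338 [ 0.6124 -0.044   0.095 ] 0.0628
207 279 337 [ 0.6213 -0.0447  0.095 ] 0.0624
215 280 337 [ 0.6304 -0.0442  0.095 ] 0.0619
223 281 336 [ 0.6397 -0.0443  0.095 ] 0.0603
[ 0.5954 -0.0785  0.004 ]
[ 0.5953 -0.0042  0.004 ]
[ 0.7219 -0.0917  0.004 ]
[ 0.7218 -0.0067  0.004 ]
```

View pics/w4c.png

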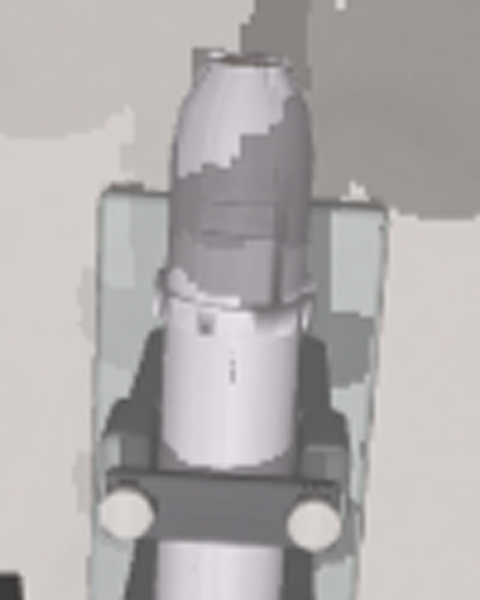

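```bash
python3 - <<'E'
from h import *
s=env.get_state(); t=np.array(s['tcp_pos']); 
P={n:cam(n)[1:] for n in ['scene','side','wrist']}
exp={'clamp':[0,-.007,.022],'clamp_head':[0,.02,.054],'clamp_top':[0,.02,.0615],'clamp_grip':[0,0,.022]}
for k,o in exp.items():
    L=[]
    for n in P:
        q=proj(*P[n],t+o)
        for r in spotter.landmark_of(k,n):
            d=np.array(r['uv'])-q
            if np.hypot(*d)<18: L.append((n,r['uv'],d.round(1).tolist(),round(r['conf'],2)));break
    print(k,[(l[0],l[2],l[3]) for l in L])
    if len(L)>1: x,e=tri([ray(*P[l[0]],l[1]) for l in L]); print((x-t).round(4),np.round(e,4))
E
```

```text
clamp [('scene', [1.7, -2.0], 0.49), ('side', [2.3, 4.5], 0.71), ('wrist', [1.3, 3.9], 0.88)]
[-0.0016 -0.0102  0.0224] [0.0064 0.0099 0.0049]
clamp_head [('scene', [-0.4, 0.5], 0.64), ('side', [-2.4, -0.2], 0.35), ('wrist', [-4.8, -0.9], 0.96)]
[-0.0003  0.0216  0.0534] [0.0012 0.0042 0.0033]
clamp_top [('scene', [0.4, 3.9], 0.55), ('side', [0.8, -1.2], 0.54), ('wrist', [-1.9, -0.5], 0.59)]
[0.0128 0.0242 0.0463] [0.0051 0.0032 0.002 ]
clamp_grip [('scene', [-1.6, 0.3], 0.68), ('side', [-1.7, -2.1], 0.81), ('wrist', [-2.2, 0.1], 0.78)]
[-0.0022  0.0013  0.026 ] [0.0035 0.0044 0.0023]
```

Emit:
{"api": "jog_arm", "payload": {
  "increments": [
    [[0.1,0,0,0,0,0,255],[0.11,0.003,0,0,0,0,255],[0.11,0.003,0,0,0,0.0167,255],[0,0,0.12,0,0,0,255],[0,0,0.14,0,0,0,255],[0,0,0.14,0,0,0,255],[0,0,0.14,0,0,0,255],[0,0,0.1,0,0,0,255],[0,0,0.042,0,0,0,255],[0,0,0,0,0,0,255],[0,0,0,0,0,0,255]]
  ]
}}

```text
clock: 11.35
tcp_pos: [0.5175, -0.0335, 0.0694]
orientation: [0.001, 0.025, 1.0, -0.0]
wrist_force: [-0.1, 0.7, -0.6]
finger_gap: 0.058
grip_force: 61.0
```

```bash
python3 - <<'E'
from h import *
s=env.get_state(); t=np.array(s['tcp_pos']); M=rq(s['orientation']).as_matrix(); print(t.round(4),M.round(3).tolist(),s['wrist_force'])
im,K,Rm,p=cam('wrist'); P=(K,Rm,p)
b=t+M@[0,-.007,-.022]; print('bore',b.round(4))
for k,z in [('seat',.085),('tube_end',.085),('clamp',b[2])]:
    print(k,[(np.round(r['uv']).tolist(),round(r['conf'],2),onz(*P,r['uv'],z).round(4)) for r in spotter.landmark_of(k,'wrist')[:2]])
A=cam('side'); P2=A[1:]
print('tip',proj(*P2,(.547,-.0412,.085)),'bore',proj(*P2,b))
a=A[0][150:260,210:330]; a=cv2.resize(a,(440,400),interpolation=cv2.INTER_CUBIC)
w=cv2.resize(im[180:400,220:420],(364,400)); save('m5.png',np.hstack([a,w[:,:350]]))
E
```

```text
[ 0.5175 -0.0335  0.0694] [[-0.999, 0.051, 0.002], [0.051, 0.999, -0.0], [-0.002, -0.0, -1.0]] [-0.11447631  0.7162652  -0.63918443]
bore [ 0.5171 -0.0405  0.0914]
seat []
tube_end [([306.0, 322.0], 0.87, array([ 0.5496, -0.0419,  0.085 ]))]
clamp [([303.0, 279.0], 0.86, array([ 0.5184, -0.0412,  0.0914]))]
tip [270.97784518 200.62300097] bore [268.18423495 208.66339603]
```

View pics/m5.png

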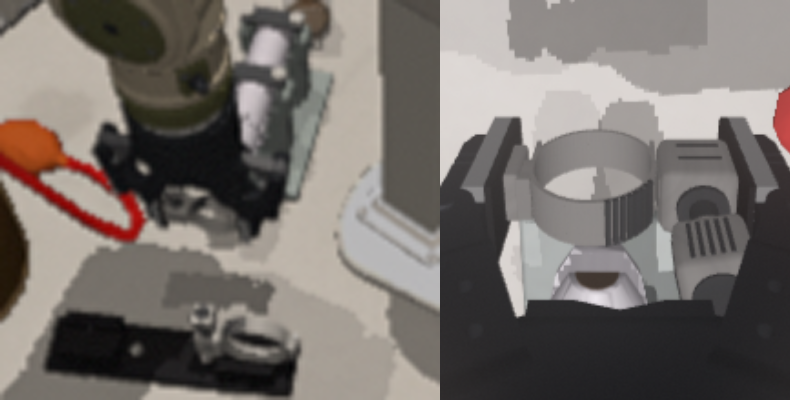

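The composite (right half) shows the ring centred at (594,190), in line with the nose at (600,275). I advance over the nose, watching the force.

Emit:
{"api": "jog_arm", "payload": {
  "increments": [
    [[0,0.003,0.012,0,0,0,255],[-0.03,0,0,0,0,0,255],[-0.03,0,0,0,0,0,255],[-0.03,0,0,0,0,0,255],[-0.03,0,0,0,0,0,255],[-0.03,0,0,0,0,0,255],[0,0,0,0,0,0,255],[0,0,0,0,0,0,255]]
  ]
}}

```text
clock: 12.4
tcp_pos: [0.5544, -0.0348, 0.0647]
orientation: [-0.0, 0.026, 1.0, -0.0]
wrist_force: [1.5, -1.8, -6.0]
finger_gap: 0.0579
grip_force: 62.0
```

```bash
cat > st.py <<'E'
from h import *
s=env.get_state(); t=np.array(s['tcp_pos']); M=rq(s['orientation']).as_matrix()
print('t',round(s['clock'],2),'tcp',t.round(4),'bore',(t+M@[0,-.007,-.022]).round(4),'F',np.round(s['wrist_force'],1),'T',np.round(s['ft_torque'],3),'gap',round(s['finger_gap'],4),'grip',round(s['grip_force'],1),'tau6',round(s['tau'][5],3),'q6',round(s['joint_pos'][5],3))
E
python3 st.py
```

```text
t 12.4 tcp [ 0.5544 -0.0348  0.0647] bore [ 0.5541 -0.0418  0.0867] F [ 1.5 -1.8 -6. ] T [-0.343 -0.291 -0.004] gap 0.0579 grip 62.0 tau6 0.007 q6 -0.156
```

Emit:
{"api": "jog_arm", "payload": {
  "increments": [
    [[0,0,0.012,0,0,0,255],[0,0,0,0,0,0,255],[0,0,0,0,0,0,255]]
  ]
}}

```text
clock: 12.7
tcp_pos: [0.5544, -0.0347, 0.0632]
orientation: [0.001, 0.025, 1.0, -0.0]
wrist_force: [-1.3, -2.3, 4.1]
finger_gap: 0.0578
grip_force: 63.0
```

```bash
python3 st.py
```

```text
t 12.7 tcp [ 0.5544 -0.0347  0.0632] bore [ 0.5541 -0.0417  0.0852] F [-1.3 -2.3  4.1] T [-0.261  0.212 -0.056] gap 0.0578 grip 63.0 tau6 -0.021 q6 -0.156
```

Emit:
{"api": "jog_arm", "payload": {
  "increments": [
    [[-0.012,0,-0.003,0,0,0,255],[-0.012,0,0,0,0,0,255],[-0.012,0,0,0,0,0,255],[-0.012,0,0,0,0,0,255],[0,0,0,0,0,0,255],[0,0,0,0,0,0,255]]
  ]
}}

```text
clock: 13.3
tcp_pos: [0.5658, -0.0354, 0.0631]
orientation: [-0.0, 0.026, 1.0, -0.0]
wrist_force: [-4.6, -3.1, 4.8]
finger_gap: 0.0578
grip_force: 63.1
```

```bash
python3 st.py
```

```text
t 13.3 tcp [ 0.5658 -0.0354  0.0631] bore [ 0.5654 -0.0424  0.0851] F [-4.6 -3.1  4.8] T [-0.545  0.693 -0.018] gap 0.0578 grip 63.1 tau6 -0.048 q6 -0.153
```

Emit:
{"api": "jog_arm", "payload": {
  "increments": [
    [[-0.012,-0.002,-0.002,0,0,0,255],[-0.012,-0.002,-0.001,0,0,0,255],[-0.012,0,0,0,0,0,255],[-0.012,0,0,0,0,0,255],[0,0,0,0,0,0,255],[0,0,0,0,0,0,255]]
  ]
}}

```text
clock: 13.9
tcp_pos: [0.5775, -0.0363, 0.0632]
orientation: [-0.001, 0.025, 1.0, 0.0]
wrist_force: [-3.3, -0.2, 0.1]
finger_gap: 0.0578
grip_force: 62.8
```

```bash
python3 st.py
```

```text
t 13.9 tcp [ 0.5775 -0.0363  0.0632] bore [ 0.5772 -0.0433  0.0852] F [-3.3 -0.2  0.1] T [-0.001  0.66  -0.017] gap 0.0578 grip 62.8 tau6 -0.033 q6 -0.151
```

Emit:
{"api": "jog_arm", "payload": {
  "increments": [
    [[-0.012,0,0,0,0,0,255],[-0.012,0,0,0,0,0,255],[-0.01,0,0,0,0,0,255],[0,0,0,0,0,0,255],[0,0,0,0,0,0,255]]
  ]
}}

```text
clock: 14.4
tcp_pos: [0.5859, -0.0368, 0.0632]
orientation: [-0.001, 0.025, 1.0, 0.0]
wrist_force: [-3.6, 0.2, -1.0]
finger_gap: 0.0577
grip_force: 62.3
```

```bash
python3 st.py
```

```text
t 14.4 tcp [ 0.5859 -0.0368  0.0632] bore [ 0.5856 -0.0438  0.0852] F [-3.6  0.2 -1. ] T [ 0.037  0.724 -0.012] gap 0.0577 grip 62.3 tau6 -0.037 q6 -0.149
```

Emit:
{"api": "jog_arm", "payload": {
  "increments": [
    [[-0.008,0,0,0,0,0,255],[-0.006,0,0,0,0,0,255],[0,0,0,0,0,0,255],[0,0,0,0,0,0,255]]
  ]
}}

```text
clock: 14.8
tcp_pos: [0.5887, -0.037, 0.0632]
orientation: [-0.001, 0.025, 1.0, 0.0]
wrist_force: [-5.3, 1.2, -1.6]
finger_gap: 0.0578
grip_force: 62.5
```

```bash
python3 st.py
```

```text
t 14.8 tcp [ 0.5887 -0.037   0.0632] bore [ 0.5884 -0.044   0.0852] F [-5.3  1.2 -1.6] T [ 0.113  1.166 -0.035] gap 0.0578 grip 62.5 tau6 -0.102 q6 -0.148
```

Emit:
{"api": "jog_arm", "payload": {
  "increments": [
    [[-0.006,0,0,0,0,0,255],[0,0,0,0,0,0,255],[0,0,0,0,0,0,255]]
  ]
}}

```text
clock: 15.1
tcp_pos: [0.5888, -0.037, 0.0632]
orientation: [-0.002, 0.026, 1.0, 0.0]
wrist_force: [-8.7, 0.5, 2.9]
finger_gap: 0.0581
grip_force: 63.0
```

```bash
python3 st.py; python3 - <<'E'
from h import *
im,K,Rm,p=cam('wrist'); save('w6.png',cv2.resize(im[160:400,200:440],(600,600),interpolation=cv2.INTER_CUBIC))
E
```

```text
t 15.1 tcp [ 0.5888 -0.037   0.0632] bore [ 0.5885 -0.044   0.0852] F [-8.7  0.5  2.9] T [ 0.038  1.878 -0.185] gap 0.0581 grip 63.0 tau6 -0.15 q6 -0.147
```

View pics/w6.png

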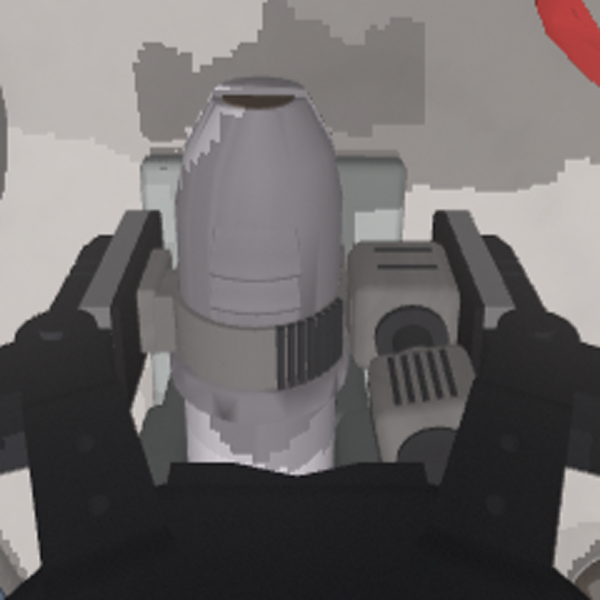

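The band is home: behind the barbs at (260,350), directly against the collar at (260,400), and square. Fx rises with no further travel. I back off the push, let go and lift.

Emit:
{"api": "jog_arm", "payload": {
  "increments": [
    [[0.004,0,0,0,0,0,255],[0,0,0,0,0,0,100],[0,0,0,0,0,0,60],[0,0,0,0,0,0,0],[0,0,0,0,0,0,0],[0,0,0,0,0,0,0],[0,0,-0.06,0,0,0,0],[0,0,-0.12,0,0,0,0],[0,0,-0.14,0,0,0,0],[0,0,-0.14,0,0,0,0],[0,0,-0.1,0,0,0,0],[0,0,0,0,0,0,0],[0,0,0,0,0,0,0]]
  ]
}}

```text
clock: 16.45
tcp_pos: [0.5911, -0.0375, 0.2044]
orientation: [0.001, 0.025, 1.0, -0.0]
wrist_force: [-0.0, -0.3, -0.4]
finger_gap: 0.0855
grip_force: 0.0
```

```bash
python3 st.py; python3 - <<'E'
from h import *
im,K,Rm,p=cam('wrist'); P=(K,Rm,p)
for k,z in [('seat',.085),('tube_end',.085),('clamp',.085),('clamp_top',.1245),('clamp_head',.117),('clamp_grip',.085)]:
    print(k,[(np.round(r['uv'],1).tolist(),round(r['conf'],2),onz(*P,r['uv'],z).round(4)) for r in spotter.landmark_of(k,'wrist')[:2]])
r=spotter.cut_out('clamp_head','wrist')
print([(q['conf'],np.round(q['uv']),q['region'].sum()) for q in r])
e=proj(*P,(.590,-.0165,.117)).astype(int); print(e)
c=im[e[1]-50:e[1]+50,e[0]-60:e[0]+60]; save('w7.png',cv2.resize(c,(720,600),interpolation=cv2.INTER_CUBIC)); print(e-[60,50])
E
```

```text
t 16.45 tcp [ 0.5911 -0.0375  0.2044] bore [ 0.5907 -0.0444  0.2264] F [-0.  -0.3 -0.4] T [0.065 0.002 0.028] gap 0.0855 grip 0.0 tau6 -0.0 q6 -0.148
seat [([308.6, 188.6], 0.8, array([ 0.5883, -0.0465,  0.085 ]))]
tube_end [([312.4, 149.3], 0.62, array([ 0.5514, -0.0408,  0.085 ]))]
clamp [([342.0, 198.6], 0.7, array([ 0.5998, -0.0152,  0.085 ])), ([312.4, 190.1], 0.58, array([ 0.5899, -0.043 ,  0.085 ]))]
clamp_top [([342.2, 203.6], 0.79, array([ 0.5907, -0.0179,  0.1245])), ([313.5, 148.6], 0.39, array([ 0.5448, -0.0388,  0.1245]))]
clamp_head [([339.0, 196.9], 0.87, array([ 0.5873, -0.0199,  0.117 ]))]
clamp_grip [([317.5, 190.7], 0.88, array([ 0.5908, -0.0382,  0.085 ])), ([407.3, 296.4], 0.62, array([0.7146, 0.0523, 0.085 ]))]
[(0.85, array([340., 198.]), np.int64(435))]
[343 199]
[283 149]
```

View pics/w7.png

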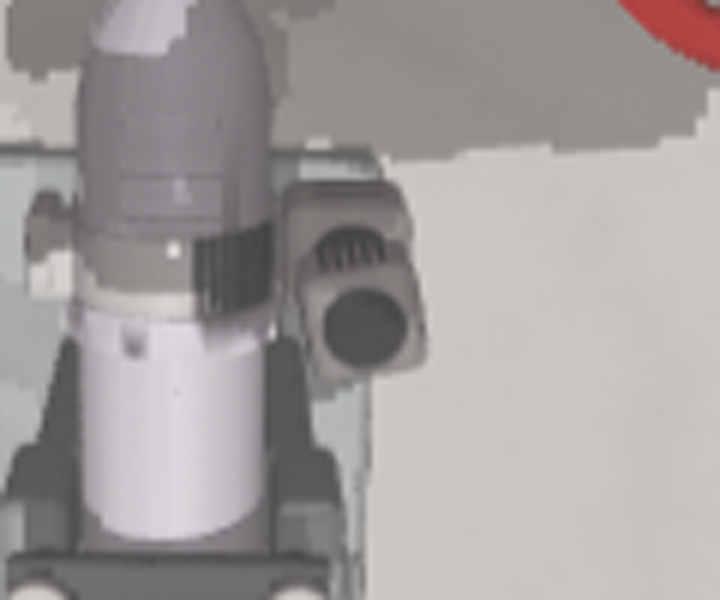

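The head's top disc is at crop (365,327), i.e. pixel (344,203), with flats about 14° counter-clockwise of the hand. The band stayed put. I position over the head.

Emit:
{"api": "jog_arm", "payload": {
  "increments": [
    [[0.0066,0.081,0,0,0,0,110],[0,0,0,0,0,-0.039,110],[0,0,0.06,0,0,-0.039,110],[0,0,0.1,0,0,0,110],[0,0,0.1,0,0,0,110],[0,0,0.08,0,0,0,110],[0,0,0.02,0,0,0,110],[0,0,0,0,0,0,110],[0,0,0,0,0,0,110]]
  ],
  "force": 40
}}

```text
clock: 17.75
tcp_pos: [0.5905, -0.0172, 0.1148]
orientation: [0.001, -0.097, 0.995, -0.0]
wrist_force: [0.2, 0.3, -0.5]
finger_gap: 0.0485
grip_force: 0.0
```

```bash
python3 st.py
```

```text
t 17.75 tcp [ 0.5905 -0.0172  0.1148] bore [ 0.5919 -0.024   0.1368] F [ 0.2  0.3 -0.5] T [-0.031 -0.012 -0.016] gap 0.0485 grip 0.0 tau6 0.0 q6 -0.359
```

Emit:
{"api": "jog_arm", "payload": {
  "increments": [
    [[0,0,0.012,0,0,0,110],[0,0,0,0,0,0,160],[0,0,0,0,0,0,255],[0,0,0,0,0,0,255],[0,0,0,0,0,0,255],[0,0,0,0,0,0,255],[0,0,0,0,0,0,255],[0,0,0,0,0,0,255]]
  ],
  "force": 60
}}

```text
clock: 18.55
tcp_pos: [0.59, -0.017, 0.1112]
orientation: [0.0, -0.097, 0.995, -0.0]
wrist_force: [-0.9, 0.9, 4.9]
finger_gap: 0.0138
grip_force: 60.7
```

```bash
python3 st.py
```

```text
t 18.55 tcp [ 0.59   -0.017   0.1112] bore [ 0.5913 -0.0238  0.1332] F [-0.9  0.9  4.9] T [ 0.13   0.407 -0.08 ] gap 0.0138 grip 60.7 tau6 -0.056 q6 -0.359
```

Emit:
{"api": "jog_arm", "payload": {
  "increments": [
    [[0,0,0,0,0,0.03,255],[0,0,0,0,0,0.03,255],[0,0,0,0,0,0.03,255],[0,0,0,0,0,0.03,255],[0,0,0,0,0,0,255],[0,0,0,0,0,0,255]]
  ]
}}

```text
clock: 19.15
tcp_pos: [0.5908, -0.0169, 0.1113]
orientation: [0.001, 0.09, 0.996, 0.0]
wrist_force: [2.0, 2.1, 4.2]
finger_gap: 0.0142
grip_force: 60.6
```

```bash
python3 st.py
```

```text
t 19.15 tcp [ 0.5908 -0.0169  0.1113] bore [ 0.5895 -0.0238  0.1333] F [2.  2.1 4.2] T [ 0.301 -0.361  0.207] gap 0.0142 grip 60.6 tau6 0.217 q6 0.016
```

Emit:
{"api": "jog_arm", "payload": {
  "increments": [
    [[0,0,0,0,0,0.03,255],[0,0,0,0,0,0.03,255],[0,0,0,0,0,0.03,255],[0,0,0,0,0,0.03,255],[0,0,0,0,0,0,255],[0,0,0,0,0,0,255]]
  ]
}}

```text
clock: 19.75
tcp_pos: [0.5906, -0.0169, 0.1113]
orientation: [0.001, 0.275, 0.962, 0.0]
wrist_force: [3.4, 1.8, 5.6]
finger_gap: 0.0143
grip_force: 60.7
```

```bash
python3 st.py
```

```text
t 19.75 tcp [ 0.5906 -0.0169  0.1113] bore [ 0.5869 -0.0228  0.1333] F [3.4 1.8 5.6] T [ 0.468 -0.41   0.194] gap 0.0143 grip 60.7 tau6 0.171 q6 0.392
```

Emit:
{"api": "jog_arm", "payload": {
  "increments": [
    [[0,0,0,0,0,0.03,255],[0,0,0,0,0,0.03,255],[0,0,0,0,0,0.03,255],[0,0,0,0,0,0,255],[0,0,0,0,0,0,255]]
  ]
}}

```text
clock: 20.25
tcp_pos: [0.5906, -0.0168, 0.1113]
orientation: [0.001, 0.408, 0.913, 0.001]
wrist_force: [2.5, 2.4, 4.9]
finger_gap: 0.0142
grip_force: 60.7
```

```bash
python3 st.py
```

```text
t 20.25 tcp [ 0.5906 -0.0168  0.1113] bore [ 0.5853 -0.0215  0.1333] F [2.5 2.4 4.9] T [ 0.512 -0.457  0.232] gap 0.0142 grip 60.7 tau6 0.208 q6 0.675
```

Emit:
{"api": "jog_arm", "payload": {
  "increments": [
    [[0,0,0,0,0,0.03,255],[0,0,0,0,0,0,255],[0,0,0,0,0,0,255],[0,0,0,0,0,0,255]]
  ]
}}

```text
clock: 20.65
tcp_pos: [0.5906, -0.0168, 0.1113]
orientation: [0.001, 0.45, 0.893, 0.001]
wrist_force: [2.0, 3.9, 5.8]
finger_gap: 0.0139
grip_force: 60.7
```

```bash
cat > tq.py <<'E'
from h import *
L=[]
for i in range(5):
    s=env.get_state(); L.append((s['ft_torque'][2],s['tau'][5])); cams.read_camera('wrist')
L=np.array(L); print(L.mean(0).round(3),L.std(0).round(3),'q6',round(s['joint_pos'][5],3),s['clock'],np.round(s['wrist_force'],1),np.round(s['tcp_pos'],4))
E
python3 tq.py
```

```text
[0.186 0.185] [0.028 0.   ] q6 0.769 20.85 [2.6 3.  5.6] [ 0.5906 -0.0168  0.1113]
```

Emit:
{"api": "jog_arm", "payload": {
  "increments": [
    [[0,0,0,0,0,0.03,255],[0,0,0,0,0,0.03,255],[0,0,0,0,0,0,255],[0,0,0,0,0,0,255],[0,0,0,0,0,0,255]]
  ]
}}

```text
clock: 21.4
tcp_pos: [0.5907, -0.0168, 0.1113]
orientation: [0.001, 0.532, 0.847, 0.001]
wrist_force: [2.8, 2.6, 6.0]
finger_gap: 0.0141
grip_force: 60.7
```

```bash
python3 tq.py
```

```text
[0.217 0.201] [0.022 0.   ] q6 0.957 21.6 [2.5 3.5 4.9] [ 0.5906 -0.0167  0.1113]
```

Emit:
{"api": "jog_arm", "payload": {
  "increments": [
    [[0,0,0,0,0,0.03,255],[0,0,0,0,0,0.03,255],[0,0,0,0,0,0,255],[0,0,0,0,0,0,255],[0,0,0,0,0,0,255]]
  ]
}}

```text
clock: 22.15
tcp_pos: [0.5906, -0.0167, 0.1114]
orientation: [0.001, 0.609, 0.793, 0.001]
wrist_force: [2.0, 3.2, 5.8]
finger_gap: 0.0139
grip_force: 60.8
```

```bash
python3 tq.py
```

```text
[0.233 0.225] [0.022 0.   ] q6 1.146 22.35 [2.2 3.  5.7] [ 0.5907 -0.0167  0.1114]
```

Emit:
{"api": "jog_arm", "payload": {
  "increments": [
    [[0,0,0,0,0,0.03,255],[0,0,0,0,0,0.03,255],[0,0,0,0,0,0,255],[0,0,0,0,0,0,255],[0,0,0,0,0,0,255]]
  ]
}}

```text
clock: 22.9
tcp_pos: [0.5907, -0.0167, 0.1114]
orientation: [0.0, 0.681, 0.732, 0.001]
wrist_force: [2.1, 2.2, 6.2]
finger_gap: 0.0145
grip_force: 60.8
```

```bash
python3 tq.py
```

```text
[0.277 0.251] [0.012 0.   ] q6 1.334 23.1 [3.  3.6 6.6] [ 0.5907 -0.0167  0.1114]
```

Emit:
{"api": "jog_arm", "payload": {
  "increments": [
    [[0,0,0,0,0,0.02,255],[0,0,0,0,0,0.02,255],[0,0,0,0,0,0,255],[0,0,0,0,0,0,255],[0,0,0,0,0,0,255]]
  ]
}}

```text
clock: 23.65
tcp_pos: [0.5908, -0.0167, 0.1114]
orientation: [0.0, 0.726, 0.688, 0.001]
wrist_force: [2.3, 2.7, 5.4]
finger_gap: 0.0146
grip_force: 60.8
```

```bash
python3 tq.py
```

```text
[0.295 0.289] [0.017 0.   ] q6 1.46 23.85 [3.1 3.5 5.8] [ 0.5908 -0.0167  0.1114]
```

The reading of 0.29 Nm standing corresponds to about 0.34 Nm turning, so the band is snug. I let go and lift.

Emit:
{"api": "jog_arm", "payload": {
  "increments": [
    [[0,0,0,0,0,0,200],[0,0,0,0,0,0,150],[0,0,0,0,0,0,120],[0,0,0,0,0,0,110],[0,0,0,0,0,0,110],[0,0,-0.05,0,0,0,110],[0,0,-0.1,0,0,0,110],[0,0,-0.12,0,0,0,110],[0,0,-0.12,0,0,0,110],[0,0,-0.08,0,0,0,110],[0,0,0,0,0,0,110],[0,0,0,0,0,0,110]]
  ]
}}

```text
clock: 25.1
tcp_pos: [0.5901, -0.0171, 0.229]
orientation: [0.001, 0.727, 0.687, 0.0]
wrist_force: [0.6, 0.7, -0.0]
finger_gap: 0.0486
grip_force: 0.0
```

```bash
python3 st.py; python3 - <<'E'
from h import *
im,K,Rm,p=cam('wrist'); P=(K,Rm,p)
for k,z in [('clamp',.085),('clamp_top',.1245),('seat',.085)]:
    print(k,[(np.round(r['uv'],1).tolist(),round(r['conf'],2),onz(*P,r['uv'],z).round(4)) for r in spotter.landmark_of(k,'wrist')[:2]])
e=proj(*P,(.589,-.035,.1)).astype(int); y0=max(e[1]-75,0);x0=max(e[0]-90,0)
save('w8.png',cv2.resize(im[y0:y0+150,x0:x0+180],(720,600),interpolation=cv2.INTER_CUBIC))
E
```

```text
t 25.1 tcp [ 0.5901 -0.0171  0.229 ] bore [ 0.5831 -0.0167  0.251 ] F [ 0.6  0.7 -0. ] T [-0.007 -0.017  0.002] gap 0.0486 grip 0.0 tau6 -0.001 q6 1.463
clamp [([123.0, 213.0], 0.91, array([ 0.3811, -0.0367,  0.085 ])), ([317.1, 211.1], 0.6, array([ 0.5874, -0.0463,  0.085 ]))]
clamp_top [([130.5, 175.1], 0.82, array([0.4268, 0.0119, 0.1245])), ([317.5, 195.5], 0.76, array([ 0.5897, -0.0162,  0.1245]))]
seat [([316.3, 209.6], 0.71, array([ 0.5866, -0.0446,  0.085 ]))]
```

View pics/w8.png

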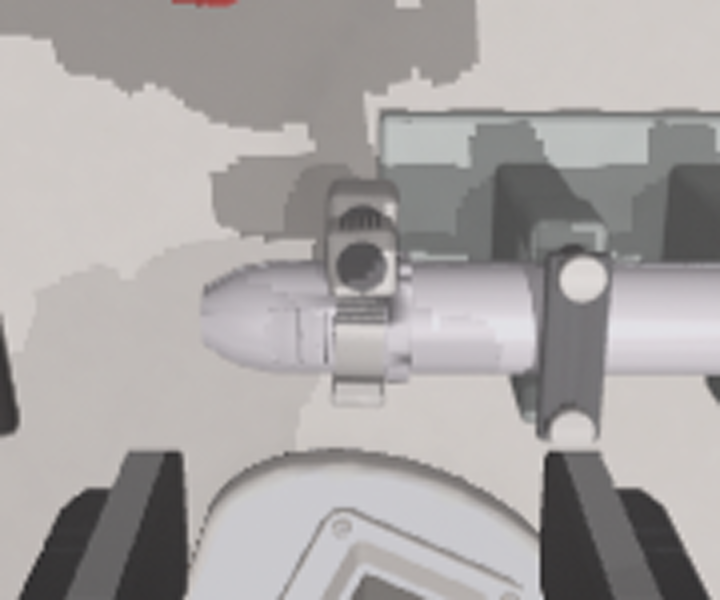

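The band sits square in the groove at (360,345) against the collar at (400,345), head on top at (360,265), the halves shut and the hand clear. I hand in.

```bash
python3 -c "
from workcell import ticket; print(ticket.hand_in())"
```

```text
the job is handed in; nothing more can be done
None
```

The smaller clamp sits square in the groove against the collar with its head on top, tightened to about 0.34 Nm (snug is 0.30–0.36), and the hand is clear; the job is handed in, but no verdict was returned.

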